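Tuck a rain diverter under a lapped shingle course and hold it down

ROBOT

A 6-joint arm with a two-finger parallel gripper is mounted at the origin on a cart in front of the work surface, level with it; the furniture and walls round the work are solid. World frame = base frame: x ahead of the robot, y to its left, z up, the work surface at z = 0. Lengths are in m, angles in rad, forces in N, time in s.
With the tool pointing down it reaches from about 0.35 to 0.775 m from the base axis. Payload 5.5 kg.
Tool frame: the origin (TCP) lies at the very end of the fingers, on their centre line; the grasp point (between the pads) lies 19 mm behind it; z points along the fingers, x is the direction in which the jaws open and shut, and the axes are right-handed (so a half turn about z gives the same grasp; the last joint's range is limited). The gripper opens to 85 mm and grips with 20 to 120 N. Pads are 22 mm wide; open, the fingers measure 114 mm over their backs; the gripper's body (76 mm by 85 mm) begins 54 mm behind the grasp point. The pads swing forward as they close: fully open they stand 13 mm farther back than shut.
Start: joints at [1.206, 0.313, 0.046, 1.304, 0, 1.431], TCP at [0.128, 0.561, 0.231] pointing down, gripper open.
Joint ranges: [-2.76, 2.76], [-0.86, 1.69], [-1.03, 1.26], [-2.2, 2.34], [-1.47, 1.5], [-3.14, 3.14]. Speed limits (rad/s): [2.57, 2.57, 3.14, 3.14, 3.14, 3.14].

INTERFACE

Orientations are given as a unit quaternion [w, x, y, z].
In Python, from workcell import env gives the robot as it stands.
- The arm moves only by the shell command python3 -m inch 'ROWS' [FORCE]. ROWS is JSON, a list of rows, each a list of 7 numbers: the turn, a rotation vector about the tool's x, y, z each as a share of 8 degrees, from -1 to 1, then the shift along the tool's x, y, z each as a share of 0.05 m, from -1 to 1, then the closure, from 0 (fully open) to 1 (shut). A call has 1 to 12 rows; each row shifts and turns the commanded pose from where the row before left it, along the tool's axes as they then stand; what a row does not reach is not made up. A row lasts 1/10 s, in which the tool goes at most 50 mm and 8.59 degrees, less where a joint would pass 70% of its speed; a pose out of reach is approached as far as the arm can. A call with a number of a shift or a turn outside -1 to 1 is refused whole. A call with a gripper value outside its range is refused whole. The fingers move at their own pace and stop on an object; FORCE is the grip in N (left out, the last holds). Time passes only in rows, so rows that do not move let the fingers close. It gives the time, the measured TCP pose, the force and the opening at its end, in the units of the state.
- env.get_state(): the state, without advancing time (a new reading comes with each control period).
- env.read_camera(name): name is "side" or "top"; returns the picture (480x640x3 uint8, red, green, blue); there is no depth.
- env.calibration(name): a dict with "fx", "fy", "cx", "cy" (pixels), "rvec" (rotation vector, rad) and "tvec" (3), from world to camera coordinates, as OpenCV has them. Camera axes: x right, y down, z forward; pixel columns grow to the right and rows downward; lengths in m; the calibration is good to about 2 mm. A picture is of the moment at which its call begins. calibration takes no time and is no camera call.
- env.hand_in(): hands the job in, once; it reports no verdict.
The state is a dict: "clock": time; "joint_pos": joint angles; "qvel": joint speeds; "tau": joint torques, N m; "tcp_pos": TCP position; "orientation": TCP orientation; "wrist_force": force on the tool from outside, world axes, zero at the start; "ft_torque": the same for the moment, N m; "finger_gap": finger opening in m.
Only numpy, scipy, OpenCV 4.12 (cv2) and the standard library are available. Lean on these libraries where they do the work, as an engineer would, in place of code of your own. Each camera call takes 0.05 s, during which the arm holds its last target.

TASK

Pick up the sheet-metal rain diverter by its folded upstand and, without lifting the shingles, slide its flange up under the top shingle course until it is fully home against the lath, square to the course and centred on the middle shingle. Finish still gripping the upstand and pushing down, so that the flange is held pressed flat on the lower course for screwing; do not let go. Leave the other things on the bench alone.

Things in the scene. Friction and masses are not known exactly. Their poses are not given: they have to be found in the camera images.
- diverter_grip (a point): Centre of the upstand of the loose L-shaped dark sheet-metal diverter (0.12 to 0.22 kg), 22.5 mm above its underside. Upstand: along the whole rear edge, 9 mm thick (own x), 150 mm long (own y), 45 mm high. It lies on the bench, flange flat, upstand up. Own x points from the upstand to the flange's leading edge, own z up.
- diverter_edge (a point): Middle of the leading edge of the diverter's flange, on its underside: 105.5 mm along own x from diverter_grip and 22.5 mm below it; same axes. The flange is 110 mm (own x, upstand included) by 150 mm (own y), 2.5 mm thick.
- diverter: The same diverter; origin in the middle of the rear lower edge of its upstand (4.5 mm behind and 22.5 mm below diverter_grip), same axes.
- deck: Sloping top of the fixed roof sample; pitch 0.21 rad, low side to the robot. Origin: on the lower shingle course, straight under the top course's butt line (front edge), at the middle shingle's middle, 73 mm above the bench. x up the slope, y along the course, z square off it. Lower course: plane z = 0 from x = -155 mm on; 264 mm wide. A 4.5 mm high lath at x = 55 mm, under the top course, stops the flange.
- shingle_left (a joint): Lift of the top course's left (+y) shingle, rad; 0 = lying, as at the start; it hinges about its nailed head. Lying, its underside is parallel to the lower course and 5 mm above it, so the flange slides in freely only when flat on the course. About 1 N at the butt starts to lift it; 0.1 rad lifts the butt 12 mm.
- shingle_middle (a joint): Lift of the middle shingle (deck y = 0), same meaning. The three shingles are 84 mm wide, 88 mm apart, 7.5 mm thick, and reach from the butts at deck x = 0 to the heads at x = 121 mm; a ridge board 27.5 mm high (deck z) follows from x = 112 mm.
- shingle_right (a joint): Lift of the right shingle (-y), same meaning.
- beech: Bystander: beech block 26 x 70 x 22 mm; origin at the centre of its underside.
- jar_a: Bystander: screw jar with a white lid, 52 mm across, 66 mm high; origin at the centre of its underside.
- case: Bystander: small closed case, 50 x 70 x 24 mm; origin at the centre of its underside.
There are look-alikes about, which are no part of the job. Of the things that look like the diverter, the larger one is meant.

How it is judged:
On the way, in this order (a step that is already met when the one before it is completed fails the run):
1. the diverter is picked up off the bench in the gripper (height (world z) of diverter_grip above 0.06 m and contact force between the fingers and diverter above 2 N), for 0.1 s.
2. its leading edge has entered under the butts of the top course (x of diverter_edge in the frame of deck above 0.008 m and z of diverter_edge in the frame of deck between -0.003 and 0.006 m), for 0.05 s.
At the end, for the whole second after the job is handed in: Leading edge 47 mm or more under the butts, within 3 mm of the lower course and 15 mm of centre; flange parallel to the slope to 0.03 rad, square to 0.08, pressed on the deck with over 5 N; fingers still astride the upstand, gripping with over 5 N; all shingles under 0.025 rad (x of diverter_edge in the frame of deck above 0.047 m and z of diverter_edge in the frame of deck between -0.003 and 0.003 m and y of diverter_edge in the frame of deck between -0.015 and 0.015 m and angle between the z axis of diverter and the z axis of deck, either way round below 0.03 rad and angle between the x axis of diverter and the x axis of deck, either way round below 0.08 rad and contact force between diverter and deck above 5 N and contact force between the fingers and diverter above 5 N and value of joint each of shingle_left, shingle_middle, shingle_right below 0.025 rad and x of the grasp point in the frame of diverter_grip between -0.015 and 0.015 m and z of the grasp point in the frame of diverter_grip below 0.026 m and distance between the grasp point and diverter_grip below 0.07 m); the arm keeps its last pose, push and grip.
It fails at once if a shingle is lifted (more than 0.08 rad, 10 mm at its butt) (value of joint any of shingle_left, shingle_middle, shingle_right above 0.08 rad).
It fails at once if a bystander on the bench is moved more than 25 mm (distance of any of case, beech, jar_a from where it was at the start of the episode above 0.025 m).
It also fails if it takes over 42 s, if anything falls off the work surface, if the arm or the gripper's body presses on something with over 40 N, if the wrist force passes 120 N, or if a joint passes its speed limit or range.

## Working session

There is one attempt and no reset: what is moved stays moved. The work goes in short steps, Python scripts to look and compute and a shell command to move; the robot and the scene stay as the last step left them, time stands still between calls to the robot, and variables do not carry over. Pictures are saved under pics/ and viewed, and the job is handed in when it is done.

```bash
ls; mkdir -p pics; python3 - <<'E'
from workcell import env
import cv2
s=env.get_state();print(s)
for n in("side","top"):
    print(n,env.calibration(n)); cv2.imwrite(f"pics/{n}0.png",env.read_camera(n)[:,:,::-1])
E
```

```text
pics
{'clock': 0.0, 'joint_pos': array([1.20638732e+00, 3.14003815e-01, 4.49601550e-02, 1.30361723e+00,
       1.88527186e-05, 1.43118388e+00]), 'qvel': array([ 0.00105185,  0.00262419, -0.00052986,  0.00068335,  0.00120159,
       -0.00151292]), 'tau': array([-8.10156671e-04, -4.80623710e+01,  2.98536730e+01,  1.93646637e-02,
       -6.22366474e-05, -1.77813700e-06]), 'tcp_pos': array([0.12799325, 0.56003299, 0.23039925]), 'orientation': array([ 4.65905150e-04,  7.81954922e-01,  6.23334285e-01, -8.07571889e-04]), 'wrist_force': array([-0.21562592,  0.38607174, -0.97973482]), 'ft_torque': array([ 0.06342019,  0.00941078, -0.00151858]), 'finger_gap': 0.08515313414590066}
side {'fx': 454.9753751661933, 'fy': 454.9753751661933, 'cx': 328.61015876978365, 'cy': 243.46334199719064, 'rvec': array([ 2.12110128, -0.55463203,  0.27190751]), 'tvec': array([-0.36745054,  0.36594631,  0.548032  ])}
top {'fx': 486.26511765725877, 'fy': 486.26511765725877, 'cx': 324.54345787214703, 'cy': 229.27863550698382, 'rvec': array([ 2.15980612, -2.11481932,  0.13461483]), 'tvec': array([0.26596624, 0.58169773, 1.11308175])}
```

View pics/top0.png

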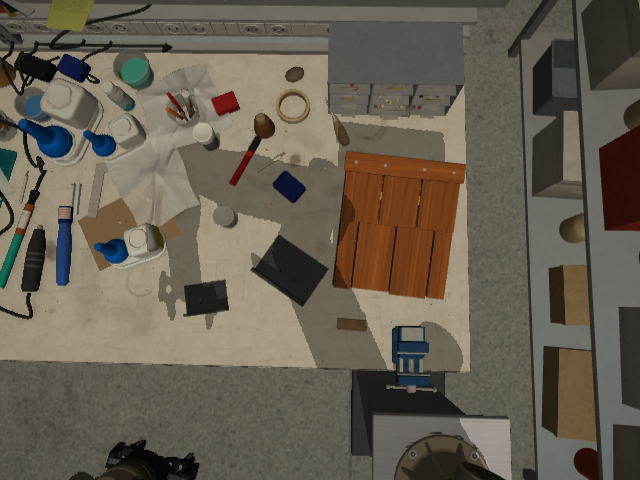

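View pics/side0.png

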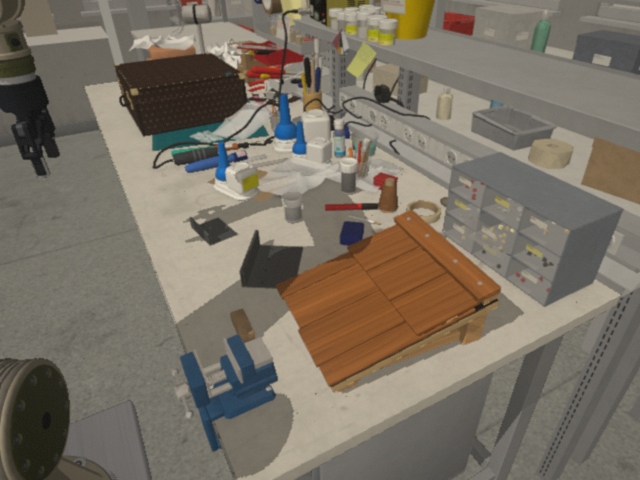

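The top view shows the large diverter near (290,268), the small look-alike near (207,297), the roof sample at (400,225), beech at (352,324), the case at (289,186) and the vise at (410,350). I'll zoom in for the corners.

```bash
cat > h.py <<'E'
import numpy as np,cv2
from workcell import env
def cal(n):
    c=env.calibration(n);K=np.array([[c['fx'],0,c['cx']],[0,c['fy'],c['cy']],[0,0,1]]);R=cv2.Rodrigues(c['rvec'])[0];return K,R,c['tvec'],c['rvec']
def ray(n,p):
    K,R,t,_=cal(n);d=R.T@np.linalg.inv(K)@np.array([p[0],p[1],1.]);return -R.T@t,d/np.linalg.norm(d)
def onz(n,p,z):
    o,d=ray(n,p);return o+d*(z-o[2])/d[2]
def proj(n,P):
    K,R,t,rv=cal(n);return cv2.projectPoints(np.array(P,float).reshape(-1,3),rv,t,K,None)[0].reshape(-1,2)
def tri(a,b):
    (o1,d1),(o2,d2)=ray('top',a),ray('side',b)
    A=np.stack([d1,-d2],1);s=np.linalg.lstsq(A,o2-o1,rcond=None)[0];p=o1+d1*s[0];q=o2+d2*s[1];return (p+q)/2,np.linalg.norm(p-q)
E
python3 - <<'E'
import cv2,numpy as np
a=cv2.imread('pics/top0.png');b=cv2.imread('pics/side0.png')
def crop(im,x0,y0,x1,y1,f,n,g=1):
    c=im[y0:y1,x0:x1].astype(float);c=255*(c/255)**g
    cv2.imwrite(n,cv2.resize(c.astype('uint8'),None,fx=f,fy=f,interpolation=cv2.INTER_CUBIC))
crop(a,240,225,340,315,8,'pics/t_div.png',.45)
crop(a,325,145,475,305,3.7,'pics/t_deck.png',.8)
crop(b,230,220,330,295,8,'pics/s_div.png',.45)
crop(b,270,205,510,390,3.2,'pics/s_deck.png',.8)
E
```

```text
(no output)
```

View pics/t_div.png

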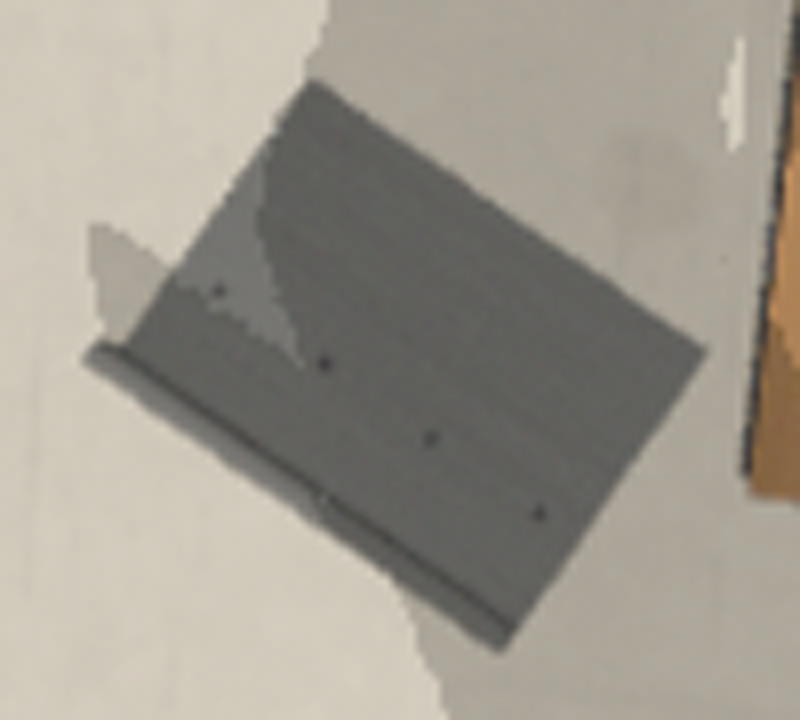

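View pics/t_deck.png

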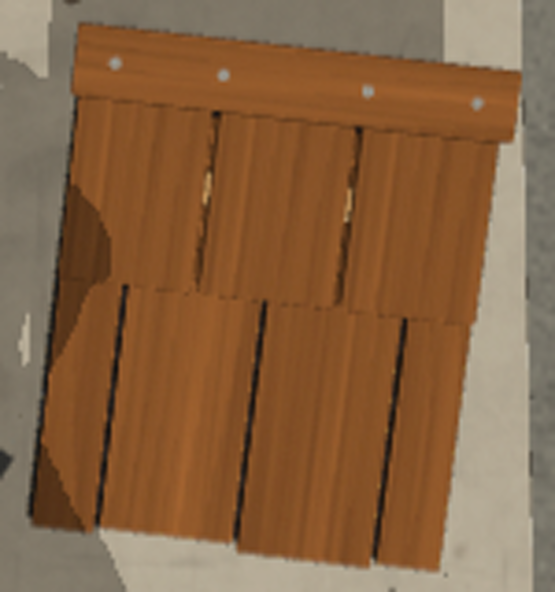

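View pics/s_div.png

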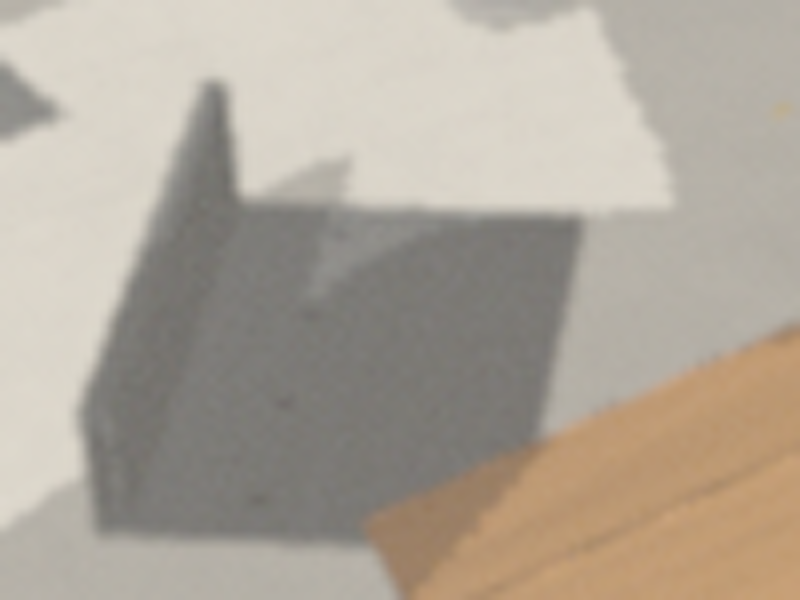

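View pics/s_deck.png

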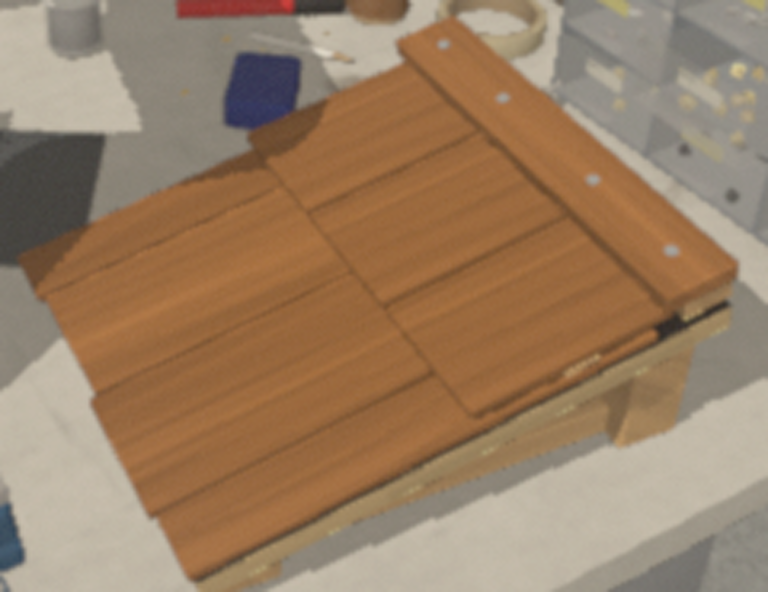

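```bash
python3 - <<'E'
from h import *
np.set_printoptions(precision=4,suppress=True)
T=lambda x,y:(240+x/8-.44,225+y/8-.44); D=lambda x,y:(325+x/3.7-.36,145+y/3.7-.36)
S=lambda x,y:(230+x/8-.44,220+y/8-.44); E=lambda x,y:(270+x/3.2-.34,205+y/3.2-.34)
L=onz('top',T(312,80),.0025);R=onz('top',T(707,350),.0025)
U1=onz('top',T(93,350),.045);U2=onz('top',T(507,641),.045)
print('lead',L,R,np.linalg.norm(L-R),'ups',U1,U2,np.linalg.norm(U1-U2))
d=(L-R);print('yaw lead',np.arctan2(-d[0],d[1]));d=U1-U2;print('yaw ups',np.arctan2(-d[0],d[1]))
print('mid dist',np.linalg.norm(((L+R)/2-(U1+U2)/2)[:2]))
print('tri lead L',tri(T(312,80),S(580,214)),'ups',tri(T(93,350),S(214,80)),tri(T(507,641),S(90,412)))
ps=[tri(D(a,b),E(c,d)) for a,b,c,d in[(62,280,252,140),(198,290,310,210),(340,304,385,305),(473,323,474,413)]]
for p in ps:print('butt',*p)
fr=[tri(D(a,b),E(c,d)) for a,b,c,d in[(30,520,20,262),(440,571,192,577)]]
for p in fr:print('front',*p)
hd=[tri(D(a,b),E(c,d)) for a,b,c,d in[(78,24,452,18),(520,73,735,262)]]
for p in hd:print('ridge',*p)
# butt via z-plane top cam: z=0.073+0.0125*cos
zb=.073+.0125*np.cos(.21)
for p in[(62,280),(198,290),(340,304),(473,323)]:print(onz('top',D(*p),zb))
for p in[(252,140),(310,210),(385,305),(474,413)]:print('side',onz('side',E(*p),zb))
for p in [(30,520),(440,571)]: print('f',onz('top',D(*p),.073-.155*np.sin(.21)))
for n,p in [('beech',(352,324)),('case',(289,186)),('vise',(410,340)),('jarg',(224,216))]:print(n,onz('top',p,.03))
E
```

```text
lead [0.5667 0.3922 0.0025] [0.4861 0.2686 0.0025] 0.14758818037439747 ups [0.4795 0.4491 0.045 ] [0.3975 0.3245 0.045 ] 0.14913635676895917
yaw lead -0.5778458155955323
yaw ups -0.5821743220943344
mid dist 0.10441850984295725
tri lead L (array([0.5665, 0.3921, 0.004 ]), np.float64(4.2987786156438356e-07)) ups (array([0.4801, 0.4486, 0.0463]), np.float64(0.0013993890563149306)) (array([0.398 , 0.3244, 0.044 ]), np.float64(0.0010298722607350347))
butt [0.5945 0.2379 0.0828] 0.005247469124402042
butt [0.5865 0.1548 0.088 ] 5.925682512944202e-05
butt [0.5787 0.0676 0.0868] 0.0021144459163337423
butt [ 0.5706 -0.0157  0.0846] 0.0018622129975254397
front [0.4444 0.256  0.0343] 1.7540843868031654e-05
front [ 0.4192 -0.003   0.0416] 0.002562905235764252
ridge [0.7427 0.2326 0.1297] 0.00017039063491532366
ridge [ 0.7151 -0.0336  0.1334] 0.0005644170901977195
[0.5917 0.239  0.0852]
[0.587  0.1545 0.0852]
[0.5799 0.0668 0.0852]
[ 0.5697 -0.015   0.0852]
side [0.5953 0.2343 0.0852]
side [0.5885 0.1577 0.0852]
side [0.5788 0.0693 0.0852]
side [ 0.5711 -0.0164  0.0852]
f [0.4443 0.256  0.0407]
f [ 0.418  -0.0027  0.0407]
beech [0.3552 0.2091 0.03  ]
case [0.6833 0.3678 0.03  ]
vise [0.3218 0.0738 0.03  ]
jarg [0.6059 0.5234 0.03  ]
```

```bash
cat >> h.py <<'E'
from scipy.spatial.transform import Rotation as Ro
O=np.array([.5853,.111,.073]);YD=-.095
RD=Ro.from_euler('ZY',[YD,-.21])
FL=Ro.from_matrix(np.diag([-1.,1,-1]))   # tool axes in diverter axes
def st():
    s=env.get_state();q=s['orientation'];return s['tcp_pos'],Ro.from_quat([q[1],q[2],q[3],q[0]]),s
def goal(p,R,show=True):
    P,Q,s=st()
    d=Q.inv().apply(np.array(p)-P)/.05;t=(Q.inv()*R).as_rotvec()/np.radians(8)
    np.set_printoptions(precision=3,suppress=True)
    print('t',round(s['clock'],2),'tcp',P,'turn(tool,rows)',t,'shift now',d,'shift after turn',R.inv().apply(np.array(p)-P)/.05,'F',s['wrist_force'],'gap',s['finger_gap'])
E
python3 -m inch '[[0,0,-1,0,0,0,0],[0,0,-1,0,0,0,0],[0,0,-1,0,0,0,0],[0,0,-1,0,0,0,0],[0,0,-1,0,0,0,0],[0,0,-1,0,0,0,0],[0,0,-1,0,0,0,0],[0,0,-1,0,0,0,0],[0,0,-0.7,0,0,0,0],[0,0,0,0,0,0,0]]' 40
python3 -c "
from h import *
goal([.4385,.387,.12],Ro.from_euler('z',-.58)*FL)"
```

```text
clock: 1.1
tcp_pos: [0.1281, 0.5603, 0.2308]
orientation: [-0.0, 0.286, 0.958, -0.0]
wrist_force: [-0.4, -0.5, -0.2]
finger_gap: 0.0861
t 1.1 tcp [0.128 0.56  0.231] turn(tool,rows) [-0.007  0.001 -0.005] shift now [-7.091  0.51   2.218] shift after turn [-7.092  0.503  2.217] F [-0.383 -0.519 -0.238] gap 0.08608241090448324
```

```bash
python3 -m inch '[[0,0,0,-0.8,0.05,0.1,0],[0,0,0,-0.9,0.06,0.1,0],[0,0,0,-0.9,0.06,0.2,0],[0,0,0,-0.9,0.06,0.3,0],[0,0,0,-0.9,0.06,0.3,0],[0,0,0,-0.9,0.06,0.3,0],[0,0,0,-0.9,0.07,0.3,0],[0,0,0,-0.89,0.08,0.3,0],[0,0,0,0,0,0.3,0],[0,0,0,0,0,0,0],[0,0,0,0,0,0,0]]'
python3 -c "
from h import *
goal([.4385,.387,.011],Ro.from_euler('z',-.58)*FL)
cv2.imwrite('pics/s1.png',env.read_camera('side')[:,:,::-1])
cv2.imwrite('pics/t1.png',env.read_camera('top')[:,:,::-1])"
```

```text
clock: 2.2
tcp_pos: [0.4376, 0.3867, 0.121]
orientation: [-0.001, 0.287, 0.958, -0.001]
wrist_force: [-0.7, -0.2, 1.0]
finger_gap: 0.0855
t 2.2 tcp [0.438 0.387 0.121] turn(tool,rows) [-0.01  -0.006 -0.016] shift now [-0.014  0.018  2.201] shift after turn [-0.012  0.015  2.201] F [-0.688 -0.199  0.965] gap 0.08549078374125713
```

View pics/s1.png

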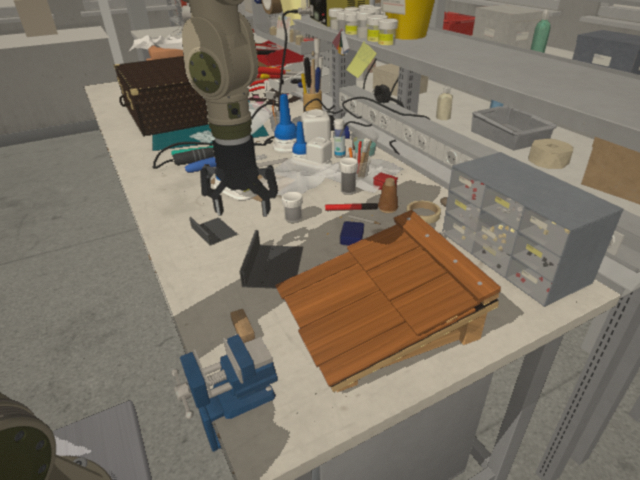

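The open gripper (fingertips near (207,205) and (268,210)) hangs above the upstand at (250,260), astride it. Next I descend and close.

```bash
python3 -m inch '[[0,0,0,0,0,0.5,0],[0,0,0,0,0,0.6,0],[0,0,0,0,0,0.6,0],[0,0,0,0,0,0.4,0],[0,0,0,0,0,0.1,0],[0,0,0,0,0,0,0],[0,0,0,0,0,0,0]]' 40
python3 -c "
from h import *
goal([.4385,.387,.011],Ro.from_euler('z',-.58)*FL)"
python3 -m inch '[[0,0,0,0,0,0,0.5],[0,0,0,0,0,0,0.8],[0,0,0,0,0,0,1],[0,0,0,0,0,0,1],[0,0,0,0,0,0,1],[0,0,0,0,0,0,1],[0,0,0,0,0,0,1],[0,0,0,0,0,0,1]]' 80
python3 -c "
from h import *
goal([.4385,.387,.011],Ro.from_euler('z',-.58)*FL)
cv2.imwrite('pics/s2.png',env.read_camera('side')[150:330,160:400,::-1].repeat(3,0).repeat(3,1))
cv2.imwrite('pics/t2.png',env.read_camera('top')[200:340,220:400,::-1].repeat(4,0).repeat(4,1))"
```

```text
clock: 3.0
tcp_pos: [0.439, 0.3881, 0.013]
orientation: [0.001, 0.286, 0.958, 0.001]
wrist_force: [0.8, 0.5, -0.1]
finger_gap: 0.0853
t 3.0 tcp [0.439 0.388 0.013] turn(tool,rows) [ 0.018  0.007 -0.001] shift now [-0.004 -0.023  0.039] shift after turn [-0.004 -0.023  0.039] F [ 0.772  0.513 -0.11 ] gap 0.08532520935232263
clock: 3.8
tcp_pos: [0.4386, 0.387, 0.0116]
orientation: [0.0, 0.286, 0.958, 0.0]
wrist_force: [0.5, -0.0, 3.1]
finger_gap: 0.008
t 3.8 tcp [0.439 0.387 0.012] turn(tool,rows) [ 0.003  0.003 -0.007] shift now [ 0.001 -0.     0.012] shift after turn [ 0.001 -0.     0.012] F [ 0.483 -0.005  3.097] gap 0.007972954095452341
```

View pics/s2.png

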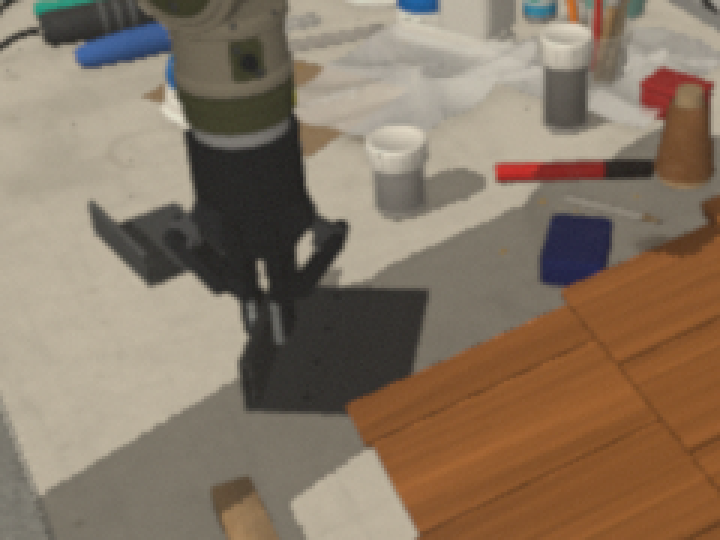

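View pics/t2.png

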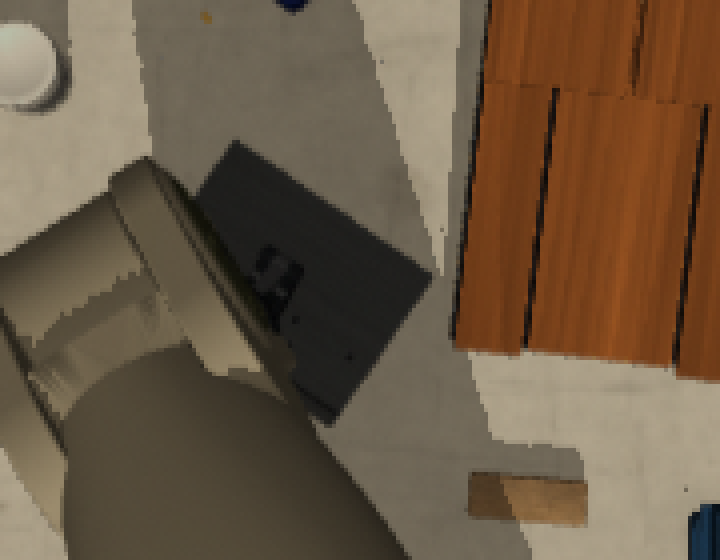

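```bash
cat >> h.py <<'E'
DG=np.array([0,0,.0116])  # underside of upstand centre in tool frame (TCP-relative)
def tcp_for_edge(x,y,z):
    # edge point in tool: -x dir .1055
    e=np.array([-.1055,0,.0116]);R=RD*FL
    return O+RD.apply([x,y,z])-R.apply(e),R
def edge():
    P,Q,s=st();w=P+Q.apply([-.1055,0,.0116]);a=(Q*FL.inv())
    print('edge in deck mm',RD.inv().apply(w-O)*1e3,'rot err',(RD.inv()*a).as_rotvec(),'Fdeck',RD.inv().apply(s['wrist_force']))
E
python3 -m inch '[[0,0,0,0,0,-0.2,1],[0,0,0,0,0,-0.4,1],[0,0,0,0,0,-0.6,1],[0,0,0,0,0,-0.7,1],[0,0,0,0,0,-0.7,1],[0,0,0,0,0,-0.7,1],[0,0,0,0,0,-0.5,1],[0,0,0,0,0,-0.2,1],[0,0,0,0,0,0,1],[0,0,0,0,0,0,1]]'
python3 -c "
from h import *
goal(*tcp_for_edge(-.04,0,.03));edge()
cv2.imwrite('pics/s3.png',env.read_camera('side')[:,:,::-1])"
```

```text
clock: 4.9
tcp_pos: [0.4376, 0.3866, 0.2099]
orientation: [-0.001, 0.286, 0.958, -0.001]
wrist_force: [-0.1, -0.1, -2.0]
finger_gap: 0.0082
t 4.9 tcp [0.438 0.387 0.21 ] turn(tool,rows) [-0.377 -1.485 -3.465] shift now [-2.826 -4.392  2.536] shift after turn [ 0.093 -5.206  2.567] F [-0.072 -0.096 -2.044] gap 0.008151562155360146
edge in deck mm [-52.061 211.032 139.059] rot err [-0.053  0.207 -0.484] Fdeck [-0.488 -0.102 -1.986]
```

View pics/s3.png

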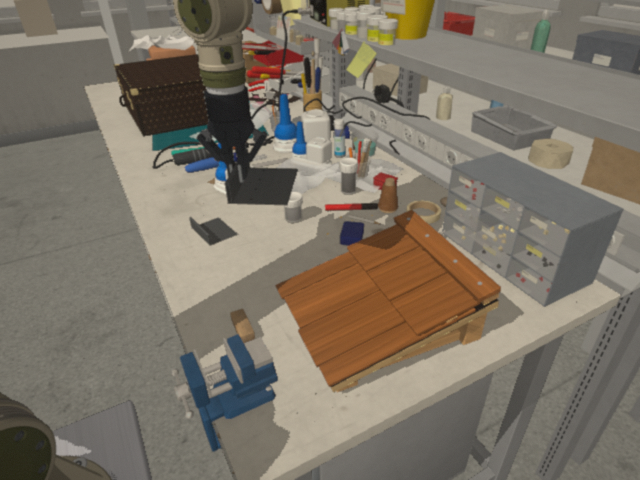

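The diverter is lifted, with its flange level at about (265,185). Now I turn it to the deck's attitude and carry it over.

```bash
python3 -m inch '[[-0.0755,-0.297,-0.693,0,0,0,1],[-0.0755,-0.297,-0.693,0,0,0,1],[-0.0755,-0.297,-0.693,0,0,0,1],[-0.0755,-0.297,-0.693,0,0,0,1],[-0.0755,-0.297,-0.693,0,0,0,1],[0,0,0,0,-0.4,0,1],[0,0,0,0,-0.7,0,1],[0,0,0,0,-0.8,0.1,1],[0,0,0,0,-0.8,0.2,1],[0,0,0,0.05,-0.8,0.3,1],[0,0,0,0.04,-0.8,0.4,1],[0,0,0,0,-0.6,0.3,1]]'
python3 -m inch '[[0,0,0,0,-0.3,0.3,1],[0,0,0,0,0,0.2,1],[0,0,0,0,0,0,1],[0,0,0,0,0,0,1]]'
python3 -c "
from h import *
goal(*tcp_for_edge(-.04,0,.03));edge()
cv2.imwrite('pics/s4.png',env.read_camera('side')[:,:,::-1])
cv2.imwrite('pics/t4.png',env.read_camera('top')[:,:,::-1])"
```

```text
clock: 6.15
tcp_pos: [0.4214, 0.1401, 0.1435]
orientation: [0.103, 0.048, 0.993, -0.005]
wrist_force: [-0.1, -0.2, -2.6]
finger_gap: 0.0081
clock: 6.55
tcp_pos: [0.4277, 0.1274, 0.1215]
orientation: [0.105, 0.047, 0.993, -0.004]
wrist_force: [0.2, 0.0, -1.7]
finger_gap: 0.0078
t 6.55 tcp [0.428 0.127 0.122] turn(tool,rows) [0.01  0.003 0.002] shift now [ 0.014 -0.029  0.778] shift after turn [ 0.013 -0.028  0.778] F [ 0.171  0.017 -1.666] gap 0.007825244359262937
edge in deck mm [-39.325   1.442  68.944] rot err [ 0.001 -0.     0.   ] Fdeck [-0.182  0.033 -1.665]
```

View pics/s4.png

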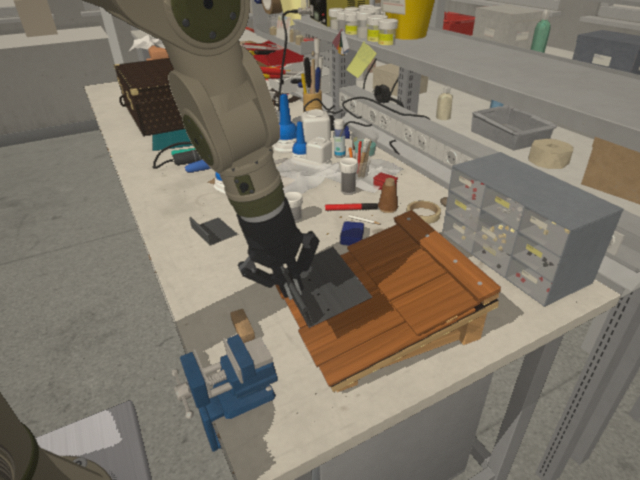

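View pics/t4.png

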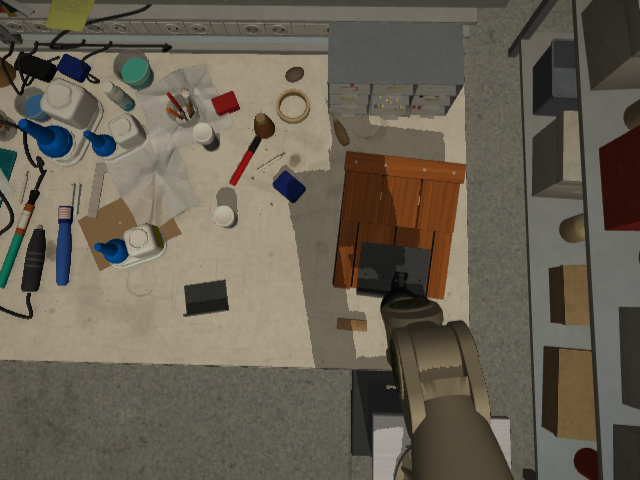

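The flange is over the lower course, with its leading edge near (360,245)–(432,250) in the top view, parallel to the butt line. Next I lower it to about 6 mm and feel for contact.

```bash
python3 -m inch '[[0,0,0,0,-0.03,0.4,1],[0,0,0,0,0,0.4,1],[0,0,0,0,0,0.3,1],[0,0,0,0,0,0.12,1],[0,0,0,0,0,0,1],[0,0,0,0,0,0,1]]' 90
python3 -c "
from h import *
goal(*tcp_for_edge(-.04,0,.0));edge()"
python3 -m inch '[[0,0,0,0,0,0.04,1],[0,0,0,0,0,0.04,1],[0,0,0,0,0,0,1],[0,0,0,0,0,0,1]]'
python3 -c "
from h import *
edge()"
python3 -m inch '[[0,0,0,0,0,0.02,1],[0,0,0,0,0,0.02,1],[0,0,0,0,0,0,1],[0,0,0,0,0,0,1]]'
python3 -c "
from h import *
edge()
cv2.imwrite('pics/s5.png',env.read_camera('side')[200:380,260:500,::-1].repeat(3,0).repeat(3,1))
cv2.imwrite('pics/t5.png',env.read_camera('top')[140:310,320:480,::-1].repeat(4,0)[:600].repeat(4,1))"
```

```text
clock: 7.25
tcp_pos: [0.4412, 0.1247, 0.0631]
orientation: [0.106, 0.047, 0.993, -0.004]
wrist_force: [0.7, -1.0, -2.2]
finger_gap: 0.008
t 7.25 tcp [0.441 0.125 0.063] turn(tool,rows) [0.012 0.02  0.002] shift now [0.037 0.001 0.178] shift after turn [0.037 0.001 0.178] F [ 0.734 -0.995 -2.211] gap 0.008012139439795436
edge in deck mm [-38.123   0.004   9.189] rot err [ 0.002 -0.003  0.   ] Fdeck [ 0.346 -0.921 -2.334]
clock: 7.65
tcp_pos: [0.4416, 0.1241, 0.0586]
orientation: [0.106, 0.047, 0.993, -0.004]
wrist_force: [-1.0, 0.0, -1.6]
finger_gap: 0.0078
edge in deck mm [-38.61967895  -0.57650188   4.63627662] rot err [ 0.00139516 -0.00206462 -0.000462  ] Fdeck [-1.35648961 -0.07714289 -1.34946283]
clock: 8.05
tcp_pos: [0.4419, 0.1241, 0.0564]
orientation: [0.106, 0.047, 0.993, -0.004]
wrist_force: [0.1, -0.1, -1.6]
finger_gap: 0.0079
edge in deck mm [-38.76480109  -0.58311166   2.39570789] rot err [ 0.00130066 -0.00168599 -0.00036373] Fdeck [-0.23985352 -0.07398047 -1.53904622]
```

View pics/s5.png

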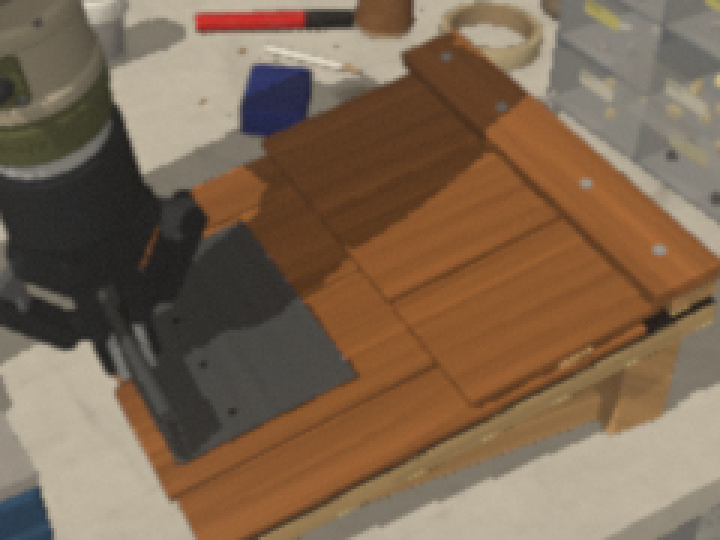

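View pics/t5.png

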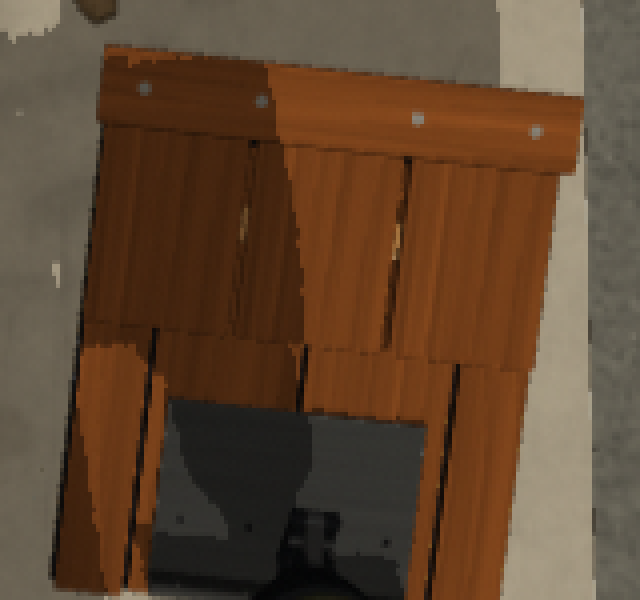

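Both views agree: the flange sits centred to within about 5 mm and is parallel to the butts, with its leading edge at crop (167,398)–(427,422) and the butt line at (85,322)–(530,370). I continue down to contact.

```bash

python3 -m inch '[[0,0,0,0,-0.03,0.03,1],[0,0,0,0,-0.02,0.03,1],[0,0,0,0,0,0,1],[0,0,0,0,0,0,1]]'
python3 -c "
from h import *
edge()"
python3 -m inch '[[0,0,0,0,0,0.02,1],[0,0,0,0,0,0.02,1],[0,0,0,0,0,0,1],[0,0,0,0,0,0,1]]'
python3 -c "
from h import *
edge()"
```

```text
clock: 8.55
tcp_pos: [0.4424, 0.1219, 0.0542]
orientation: [0.106, 0.047, 0.993, -0.004]
wrist_force: [-5.0, 1.5, 7.4]
finger_gap: 0.0078
edge in deck mm [-38.49850977  -2.65362371   0.09603518] rot err [ 2.33133124e-03 -2.33521363e-03 -6.54446437e-05] Fdeck [-3.449772    0.99607678  8.27156445]
clock: 8.95
tcp_pos: [0.4425, 0.1219, 0.0541]
orientation: [0.106, 0.047, 0.993, -0.004]
wrist_force: [-17.3, 0.8, 33.2]
finger_gap: 0.008
edge in deck mm [-38.4472203   -2.59122651   0.13524278] rot err [ 0.00208877 -0.00319527  0.00037645] Fdeck [-10.01409965  -0.89511854  36.1157367 ]
```

Contact is at deck z ≈ 0.1 mm, exactly as expected. I ease the push to about 12 N and slide up.

```bash

python3 -m inch '[[0,0,0,0,0,-0.03,1],[0,0,0,-0.1,0,0,1],[0,0,0,-0.15,0,0,1],[0,0,0,-0.15,0,0,1],[0,0,0,-0.1,0,0,1],[0,0,0,-0.08,0,0,1],[0,0,0,0,0,0,1],[0,0,0,0,0,0,1]]' 100
python3 -c "
from h import *
edge()
cv2.imwrite('pics/s6.png',env.read_camera('side')[200:380,260:500,::-1].repeat(3,0).repeat(3,1))"
```

```text
clock: 9.75
tcp_pos: [0.468, 0.1192, 0.0597]
orientation: [0.104, 0.047, 0.994, -0.004]
wrist_force: [-17.0, 2.6, 22.1]
finger_gap: 0.0078
edge in deck mm [-12.26308666  -2.81495893  -0.36544166] rot err [0.0017053  0.00205118 0.00082653] Fdeck [-12.20837674   0.96857579  25.22540624]
```

View pics/s6.png

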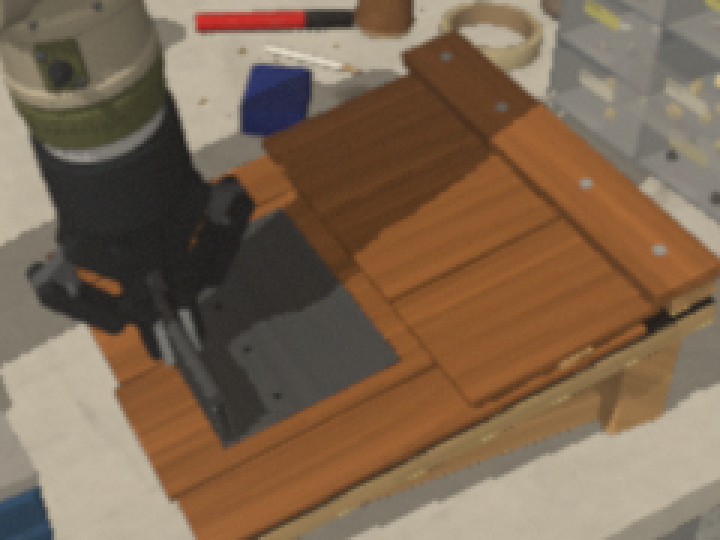

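The flange is flat on the course, with its leading edge just short of the butts (crop (290,210)–(400,358)). I continue with a little less push.

```bash

python3 -m inch '[[0,0,0,-0.06,0,-0.012,1],[0,0,0,-0.1,0,0,1],[0,0,0,-0.1,0,0,1],[0,0,0,-0.1,0,0,1],[0,0,0,-0.1,0,0,1],[0,0,0,-0.06,0,0,1],[0,0,0,0,0,0,1],[0,0,0,0,0,0,1]]' 100
python3 -c "
from h import *
edge()
cv2.imwrite('pics/s7.png',env.read_camera('side')[200:380,260:500,::-1].repeat(3,0).repeat(3,1))"
```

```text
clock: 10.6
tcp_pos: [0.4952, 0.1165, 0.0655]
orientation: [0.105, 0.047, 0.993, -0.004]
wrist_force: [-6.6, 0.4, 8.3]
finger_gap: 0.0076
edge in deck mm [15.70108337 -3.06481124 -0.04392743] rot err [ 1.35733541e-03 -7.59131712e-04 -6.34056466e-05] Fdeck [-4.76701761 -0.18139898  9.49496767]
```

View pics/s7.png

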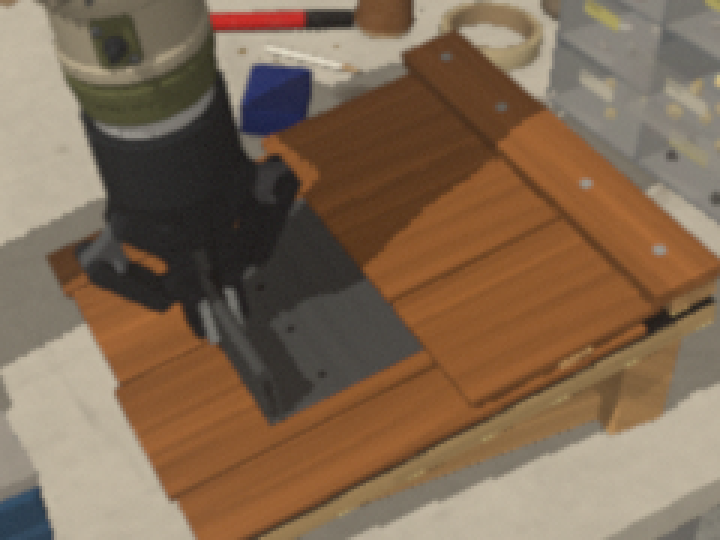

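The flange has gone under the butts and the shingles still lie flat. On up towards the lath.

```bash

python3 -m inch '[[0,0,0,-0.08,0,0.004,1],[0,0,0,-0.1,0,0,1],[0,0,0,-0.1,0,0,1],[0,0,0,-0.1,0,0,1],[0,0,0,-0.1,0,0,1],[0,0,0,-0.1,0,0,1],[0,0,0,-0.06,0,0,1],[0,0,0,0,0,0,1],[0,0,0,0,0,0,1]]' 100
python3 -c "
from h import *
edge()"
```

```text
clock: 11.55
tcp_pos: [0.5263, 0.1135, 0.0722]
orientation: [0.105, 0.047, 0.993, -0.004]
wrist_force: [-6.7, 0.8, 10.4]
finger_gap: 0.0077
edge in deck mm [ 4.76635463e+01 -3.05144725e+00 -4.39491978e-02] rot err [ 1.36781843e-03 -7.26619901e-04 -4.38675067e-05] Fdeck [-4.42478544  0.14144709 11.55967539]
```

```bash

python3 -m inch '[[0,0,0,-0.05,0,0.005,1],[0,0,0,-0.05,0,0,1],[0,0,0,0,0,0,1],[0,0,0,0,0,0,1]]' 100
python3 -c "
from h import *
edge()"
python3 -m inch '[[0,0,0,-0.03,0,0,1],[0,0,0,-0.03,0,0,1],[0,0,0,0,0,0,1],[0,0,0,0,0,0,1]]' 100
python3 -c "
from h import *
edge()"
```

```text
clock: 11.95
tcp_pos: [0.5304, 0.1132, 0.073]
orientation: [0.105, 0.047, 0.993, -0.004]
wrist_force: [-11.0, 0.1, 13.2]
finger_gap: 0.0076
edge in deck mm [51.87218457 -2.99073686 -0.16456146] rot err [0.001414   0.0003408  0.00025039] Fdeck [-7.95500229 -0.93260934 15.22454881]
clock: 12.35
tcp_pos: [0.5331, 0.113, 0.0736]
orientation: [0.104, 0.047, 0.993, -0.004]
wrist_force: [-11.8, 1.0, 14.0]
finger_gap: 0.0076
edge in deck mm [54.57942206 -2.95606954 -0.22337395] rot err [0.00144918 0.00080358 0.00034707] Fdeck [-8.62265781 -0.12311613 16.17807385]
```

```bash

python3 -m inch '[[0,0,0,-0.03,0,0,1],[0,0,0,-0.03,0,0,1],[0,0,0,0,0,0,1],[0,0,0,0,0,0,1]]' 100
python3 -c "
from h import *
edge()"
```

```text
clock: 12.75
tcp_pos: [0.5337, 0.1129, 0.0737]
orientation: [0.102, 0.047, 0.994, -0.004]
wrist_force: [-19.6, 2.1, 18.8]
finger_gap: 0.0077
edge in deck mm [55.21749825 -2.92990422 -0.62257769] rot err [0.00134892 0.00448886 0.00081212] Fdeck [-15.30817894   0.18824371  22.4757553 ]
```

The slide stops at x = 55.2 mm and the resistance rises from 8 to 15 N, so it is home on the lath. I check it in both views.

```bash

python3 -m inch '[[0,0,0,0,0,0,1],[0,0,0,0,0,0,1],[0,0,0,0,0,0,1]]' 100
python3 -c "
from h import *
edge()
cv2.imwrite('pics/s8.png',env.read_camera('side')[200:380,260:500,::-1].repeat(3,0).repeat(3,1))
cv2.imwrite('pics/t8.png',env.read_camera('top')[140:290,320:480,::-1].repeat(4,0).repeat(4,1))
edge()
# expected pixel of deck points in crop coordinates
for n,o,k in(('top',(320,140),4),('side',(260,200),3)):
  print(n,(proj(n,O+RD.apply([[0,130,12.5],[0,44,12.5],[0,-44,12.5],[0,-130,12.5]]*np.array([1e-3]*3)))-o)*k)
"
```

```text
clock: 13.05
tcp_pos: [0.5337, 0.1129, 0.0738]
orientation: [0.103, 0.047, 0.994, -0.004]
wrist_force: [-17.3, 2.0, 19.5]
finger_gap: 0.0074
edge in deck mm [55.24037258 -2.90374274 -0.57757271] rot err [0.00141399 0.00438824 0.00082339] Fdeck [-12.9306929    0.35802607  22.7218491 ]
edge in deck mm [55.21777807 -2.91477848 -0.61697443] rot err [0.001379   0.00443667 0.00083105] Fdeck [-13.32388838  -0.17188286  22.00045248]
top [[ 82.79220861 315.41062165]
 [231.73156333 332.27795   ]
 [384.9461035  349.62944155]
 [535.47785805 366.67710861]]
side [[259.92523176 140.54804086]
 [319.7567471  214.01249261]
 [391.38102599 301.95675328]
 [474.35946542 403.84228175]]
```

View pics/s8.png

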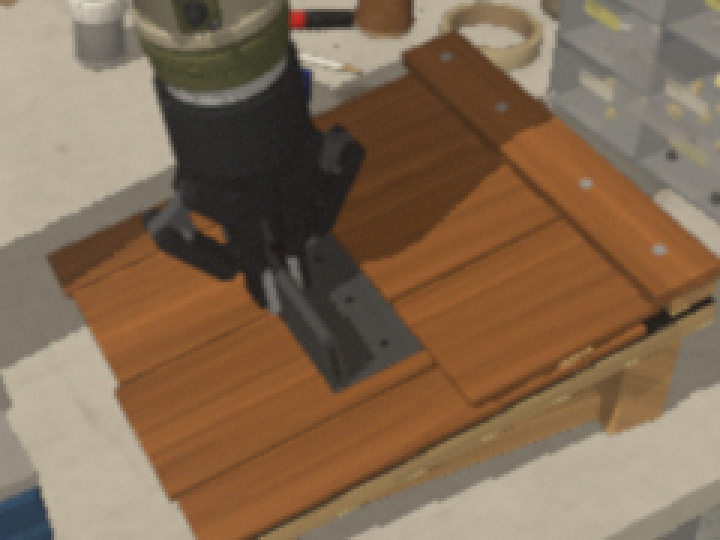

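View pics/t8.png

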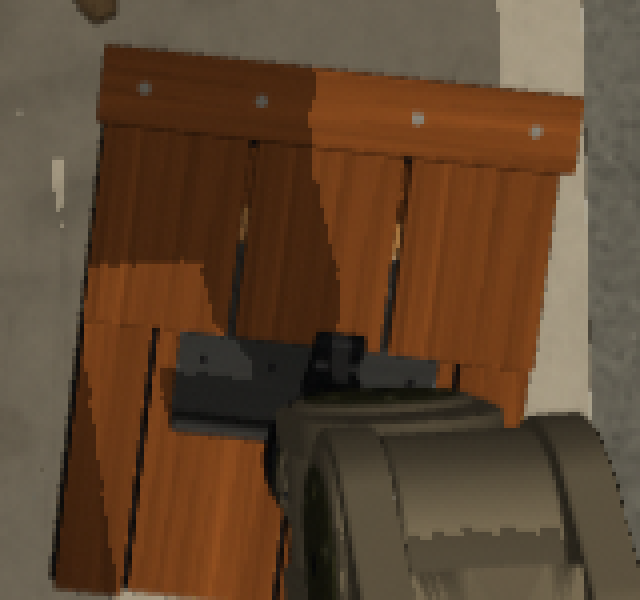

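The side view shows the shingles lying flat and the fingers astride the upstand. In the top view the exposed flange spans crop x 180–440 (mid 310), against 231–385 (mid 308) for the middle shingle. It is centred, square and pressed with about 22 N, so I hand in.

```bash
python3 -c "
from h import *
env.hand_in();edge();print(st()[2]['clock'],st()[2]['finger_gap'])"
```

```text
the job is handed in; nothing more can be done
the job is handed in; nothing more can be done
```

The diverter is in place under the top course and home against the lath, and I handed the job in at about 13.2 s of the 42 s allowed. I gripped it by the upstand, lifted it, turned it to the deck's attitude, set it flat on the lower course and slid it up.

These are the last checks before handing in. Distances come from the tool pose and my camera-measured deck frame.

| Check | Reading | Required |
|---|---|---|
| Leading edge under the butts | 55.2 mm | over 47 mm |
| Leading edge above the lower course | −0.6 mm | within 3 mm |
| Off centre along the course | −2.9 mm | within 15 mm |
| Tilt to the slope | about 0.005 rad | under 0.03 rad |
| Squareness to the course | about 0.001 rad | under 0.08 rad |
| Wrist force square to the deck | about 22 N | over 5 N on the deck |
| Grip | set to 100 N, finger gap 7.4 mm on the 9 mm upstand | over 5 N |

- **Home on the lath:** resistance to the slide rose from about 8 to 15 N and the slide stopped at 55.2 mm.
- **Shingles and bystanders:** the shingles looked flat in both views. I went near none of the bystanders, though I did not measure their positions again at the end.
- **Small disagreements:** the last top view put the flange about 1 mm off the middle shingle's centre, while the tool pose said 2.9 mm. An earlier top view suggested the squareness could be off by up to about 0.016 rad. Both are well inside the limits.
- **After handing in:** the state could not be read again, so nothing was checked after that point. No check failed.

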